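Latch the spice cabinet with its wing knob

TASK

Shut the open lid of the low white spice cabinet and fasten it: push the lid down onto its seal, then, while pressing the knob down firmly but not hard (about 20 N) so that the seal gives, turn the wing knob clockwise, without forcing it past the frame edge, about a quarter turn until its hidden cam tongue is behind the frame edge and holds the lid shut by itself. Turn the knob only with the lid down, let go at the end, and leave the jars, the mortar and the spoon where they are.

Things in the scene. Friction and masses are not known exactly. Their poses are not given: they have to be found in the camera images.
- cabinet: low white lacquered spice cabinet, fixed to the counter, 200 (x) x 260 (y) x 130 mm high, walls 12 mm, open at the top except for its inset lid. Origin: centre of its underside; +z up, -x is its front (knob side), +x its back (hinge side), +-y its sides. Its place and yaw vary
- lid (a joint): opening angle (rad) of the white lid, a plate 170 x 228 x 12 mm inset between the walls, hinged along the back wall, so its front rises. 0: its top level with the wall tops. Starts at 0.25 to 0.5 and stays where left (hinge friction 0.36 N m, lid about 0.27 kg with knob). Shut but unfastened it rests on the seal at 0.015 +- 0.04; fastened at 0 +- 0.04
- lid_edge (a point): middle of the lid's front edge, on its top face, 172 mm from the hinge; it meets the seal strip. From first touch of the seal the edge must go about 2.5 mm further down before the tongue clears the frame lip. Pushed at the knob the seal yields 1 mm per 7 N: 10 to 15 N clear the lip, 19 to 22 N are good, over 26 N strains the lid and hinges
- seal_strip: rubber seal, 220 mm long and 8 mm wide, on the frame lip (16 mm deep, 5 mm thick) inside the front wall, under the lid's front edge. Origin: middle of the seal's top at its nominal height, 9.6 mm below the wall top; seal and lip together really sit up to 6 mm higher or lower than this reading, differently each time: felt, not seen
- hinge_line (a point): middle of the lid's hinge line, 124 mm above the counter, 86 mm behind the cabinet's centre; the hinge runs along the cabinet's y axis
- lid_pad (a point): free spot on the lid's top face, 70 mm to the cabinet's +y side of the knob's axis and 141 mm from the hinge line, a good place to push the lid down with closed fingers. Its axes are the lid's: z out of the lid's top face, y along the hinge
- wing_knob (a joint): turn of the knob (rad), positive clockwise seen from above, the way that fastens. Starts at 0 to 0.2, wing about along the cabinet's y axis, tongue clear of the lip. The tongue goes under the lip from about 0.5 on (it strikes the lip's side there if the lid is not pressed far enough); at 1.57 wing and tongue point to the front; stop at 1.62. Friction 0.03 N m
- knob_grip (a point): grip point of the steel wing knob, on its axis, 21 mm above the lid's top face. The wing is a bar 46 mm long, 10 thick, 28 high (13 mm of it above this point) on a round foot plate 52 mm across whose top is 15 mm below this point; the plate turns with the wing and fingertips may press on it. z: axis, out of the lid; y: along the wing; turns with the knob. The tongue reaches 27 mm to -y
- jar_tall: closed glass jar with a steel cap, 68 mm across, 115 mm high, standing beside the cabinet on its +y side; origin: centre of its underside. A bystander
- jar_short: closed glass jar with a steel cap, 76 mm across, 85 mm high, standing beside the cabinet on its -y side, nearer the front; origin: centre of its underside. A bystander
- mortar: green mortar with its pestle, an open bowl 104 mm across and 70 mm high, standing beside the cabinet on its -y side, nearer the hinge; origin: centre of its underside. A bystander
- spoon: steel measuring spoon, 150 mm long, lying on the counter in front of the cabinet. A bystander

How it is judged:
By the outcome, as a careful person would: the job done as asked, in the order asked, and still so for the second after the job is handed in, with the robot touching nothing.
It also fails if it takes over 58 s, if anything falls off the work surface, if the arm or the gripper's body presses on something with over 40 N, if the wrist force passes 120 N, or if a joint passes its speed limit or range.

ROBOT

A 6-joint arm with a two-finger parallel gripper is mounted at the origin on the work surface. World frame = base frame: x ahead of the robot, y to its left, z up, the work surface at z = 0. Lengths are in m, angles in rad, forces in N, time in s.
With the tool pointing down it reaches from about 0.375 to 0.9 m from the base axis. Payload 3.1 kg.
Tool frame: the origin (TCP) lies between the finger pads; the fingertips stand 22 mm ahead of it and the grasp point (between the pads) lies 3 mm ahead of it; z points along the fingers, y is the line along which they close (so a half turn about z gives the same grasp; the last joint's range is limited). The gripper opens to 87 mm and grips with 3 to 60 N. Pads are 19 mm wide; open, the fingers measure 117 mm over their backs; the gripper's body (75 mm by 190 mm) begins 51 mm behind the grasp point.
Start: joints at [1.022, 0.527, 1.433, -0, 1.181, -0.178], TCP at [0.226, 0.583, 0.245] pointing down, gripper open.
Joint ranges: [-3.08, 3.08], [-0.75, 2.2], [0.22, 2.44], [-1.43, 4.57], [0, 2.65], [-2.85, 2.85]. Speed limits (rad/s): [2.79, 2.79, 3.14, 3.14, 3.14, 3.14].

INTERFACE

Orientations are given as a unit quaternion [x, y, z, w].
In Python, from rig import get_obs, camera, get_calibration, hand_in, cut_out gives the robot as it stands.
- The arm moves only by the shell command python3 -m inch 'ROWS' [OPENING] [FORCE]. ROWS is JSON, one flat list of numbers, 6 for each row, row after row: the shift along the tool's x, y, z scaled (see below), then the turn, a rotation vector about the tool's x, y, z scaled (see below). A call has 1 to 20 rows; each row is the pose to reach, as a shift and turn from the pose commanded when the call began, along the tool's axes at that moment; what a row does not reach only later rows make up. The controller multiplies each number of a shift by 0.08 m and each number of a turn by 90 degrees. A row lasts 1/12 s, in which the tool goes at most 41.7 mm and 7.16 degrees, less where a joint would pass 70% of its speed; a pose out of reach is approached as far as the arm can. A call with a number of a shift or a turn outside -1 to 1 is refused whole. A call with a gripper value outside its range is refused whole. OPENING is the finger opening in mm, from 0 to 87, set as the call begins (- or left out, the last holds). The fingers move at their own pace and stop on an object; FORCE is the grip in N (left out, the last holds). Time passes only in rows, so rows that repeat a pose let the fingers close. It gives the time, the measured TCP pose, the force, the opening and the grip force at its end, in the units of the state.
- get_obs(): the state, without advancing time (a new reading comes with each control period).
- camera(name): name is "side" or "top" or "wrist"; returns the picture (400x640x3 uint8, red, green, blue); there is no depth.
- get_calibration(name): a dict with "vertical_fov" (degrees; the focal length in pixels is half the picture's height over the tangent of half this angle, whatever the lens; pixels are square), "cx", "cy" (the principal point, pixels), "D" ([k1, k2, p1, p2, k3] as OpenCV has them; the pictures are not rectified), "T" (4x4, takes a point from camera to world coordinates). Camera axes: x right, y down, z forward; pixel columns grow to the right and rows downward; lengths in m; the calibration is good to about 2 mm. A picture is of the moment at which its call begins: read the wrist's pose just before it. get_calibration takes no time and is no camera call; for the wrist camera it gives the pose at the moment of the call.
- hand_in(): hands the job in; it is judged then, once.
Trained networks look in the newest picture that a camera, given by its name, has taken for a name from the list of things; names that differ only in an ending like _2 or _b are one class to them, and where a whole thing is asked for, a point or a joint stands for the part that bears it (a point fixed in the world has none). Each returns a list of dicts, best first, with "conf" (0 to 1); they miss things now and then, are a little off and sometimes report something else, mostly with a low value. They report only what shows in the picture. A call takes as long as a camera call.
- cut_out(camera, thing): "region" (400x640 bool, what is visible of it) and "bbox" ([left, top, right, bottom] in pixels, round what is visible of it).
The state is a dict: "time": time; "q": joint angles; "joint_velocities": joint speeds; "joint_torque": joint torques, N m; "position": TCP position; "tool_rot": TCP orientation; "ft_force": force on the tool from outside, world axes, zero at the start; "moment": the same for the moment, N m; "grip_width": finger opening in m; "grip_force": force on a finger pad.
Only numpy, scipy, OpenCV 4.12 (cv2) and the standard library are available. Lean on these libraries where they do the work, as an engineer would, in place of code of your own. Each camera call takes 0.05 s, during which the arm holds its last target. There are 200 camera calls.

## Working session

There is one attempt and no reset: what is moved stays moved. The work goes in short steps, Python scripts to look and compute and a shell command to move; the robot and the scene stay as the last step left them, time stands still between calls to the robot, and variables do not carry over. Pictures are saved under pics/ and viewed, at most 10 in all, crops included, and the job is handed in when it is done.

```bash
ls; mkdir -p pics
cat > h.py <<'E'
import numpy as np,cv2
from rig import *
from scipy.spatial.transform import Rotation as R
def K(n):
    c=get_calibration(n);f=200/np.tan(np.radians(c["vertical_fov"])/2)
    return np.array([[f,0,c["cx"]],[0,f,c["cy"]],[0,0,1.]]),np.array(c["D"],float),np.array(c["T"])
def ray(n,p,cal=None):
    k,D,T=cal or K(n)
    u=cv2.undistortPoints(np.array(p,float).reshape(-1,1,2),k,D)[:,0]
    d=np.c_[u,np.ones(len(u))]@T[:3,:3].T
    return T[:3,3],d
def onz(n,p,z,cal=None):
    o,d=ray(n,p,cal); return o+d*((z-o[2])/d[:,2:])
def proj(n,P,cal=None):
    k,D,T=cal or K(n); Ti=np.linalg.inv(T)
    return cv2.projectPoints(np.array(P,float).reshape(-1,3),cv2.Rodrigues(Ti[:3,:3])[0],Ti[:3,3],k,D)[0][:,0]
E
python3 - <<'E'
from h import *
for n in("top","side"):
    im=camera(n);cv2.imwrite(f"pics/{n}0.png",im[:,:,::-1])
    print(n,np.round(K(n)[2],3).tolist())
    for t in("cabinet","lid","wing_knob","jar_tall","jar_short","mortar","spoon"):
        r=cut_out(n,t)
        for a in r[:1]:
            ys,xs=np.nonzero(a["region"]);print(t,round(a["conf"],2),np.round(a["bbox"]),round(xs.mean(),1),round(ys.mean(),1))
o=get_obs();print(o["time"],o["tool_rot"],o["ft_force"])
E
```

```text
pics
top [[-0.02, -0.999, 0.05, 0.527], [-1.0, 0.02, 0.01, 0.039], [-0.011, -0.05, -0.999, 0.904], [0.0, 0.0, 0.0, 1.0]]
cabinet 0.74 [212. 134. 350. 253.] 281.6 194.4
lid 0.87 [210. 146. 342. 244.] 279.9 192.1
wing_knob 0.81 [262. 196. 290. 227.] 272.8 211.6
jar_tall 0.9 [171. 164. 212. 192.] 191.0 177.9
jar_short 0.62 [352. 237. 387. 268.] 369.1 254.3
mortar 0.73 [355. 180. 401. 224.] 378.8 201.4
spoon 0.9 [226. 239. 292. 263.] 253.7 251.8
side [[0.951, -0.238, 0.196, 0.402], [-0.309, -0.724, 0.616, -0.567], [-0.005, -0.647, -0.763, 0.854], [0.0, 0.0, 0.0, 1.0]]
cabinet 0.79 [269. 126. 353. 248.] 307.2 188.7
lid 0.78 [273. 124. 349. 208.] 308.1 167.5
wing_knob 0.7 [266. 126. 354. 250.] 307.2 188.6
jar_tall 0.71 [289. 120. 313. 134.] 302.4 124.9
jar_short 0.59 [260. 244. 294. 288.] 276.3 267.2
mortar 0.69 [274. 125. 350. 207.] 308.3 167.3
spoon 0.67 [251. 179. 268. 220.] 256.9 194.5
0.8 [ 1.84347963e-01  9.82861042e-01  1.91024111e-05 -6.05201036e-06] [0.80542218 0.78268767 0.08555677]
```

Run:
```python
import cv2,numpy as np
a=cv2.resize(cv2.imread("pics/top0.png")[110:290,150:420],None,fx=2.9,fy=2.9,interpolation=cv2.INTER_CUBIC)
cv2.imwrite("pics/topc.png",a)
a=cv2.resize(cv2.imread("pics/side0.png")[100:300,220:420],None,fx=2.9,fy=2.9,interpolation=cv2.INTER_CUBIC)
cv2.imwrite("pics/sidec.png",a)
```

```text
(no output)
```

View pics/topc.png

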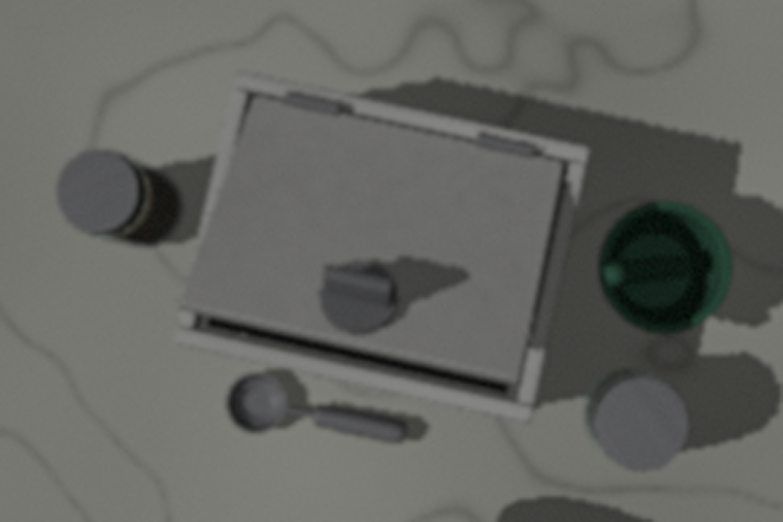

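View pics/sidec.png

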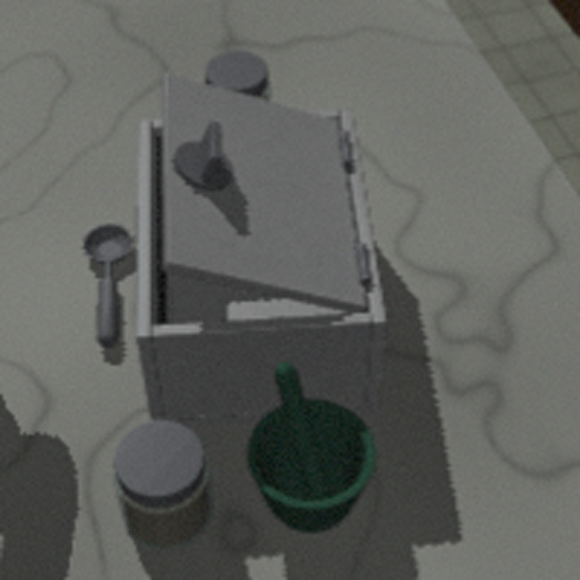

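The top view shows the cabinet's wall-top corners at crop pixels (240,75), (588,148), (530,415) and (177,340), with the wing knob at (358,290) and its wing roughly along the hinge. The side view shows the lid raised, with its front corners at (167,73) and (165,265).

```bash
cat >> h.py <<'E'
def lidT(x,y,yaw,a):
    "cabinet->world, and lid frame (origin hinge, x toward back, z out of lid)"
    C=np.eye(4);C[:3,:3]=R.from_euler('z',yaw).as_matrix();C[:2,3]=x,y
    L=np.eye(4);L[:3,:3]=R.from_euler('y',a).as_matrix();L[:3,3]=.086,0,.124
    return C,C@L
def ap(T,P): return np.array(P,float).reshape(-1,3)@T[:3,:3].T+T[:3,3]
E
python3 - <<'E'
from h import *
from scipy.optimize import least_squares
t=lambda p:np.array(p)/2.9+[150,110]
s=lambda p:np.array(p)/2.9+[220,100]
ct=t([(240,75),(588,148),(530,417),(177,340)]); cb=[(.1,.13,.13),(.1,-.13,.13),(-.1,-.13,.13),(-.1,.13,.13)]
lt=t([(183,306),(516,388)]); lf=[(-.172,.114,.006),(-.172,-.114,.006)]
ls=s([(167,73),(165,265)])
cs=s([(138,335),(385,318),(150,122)]); cbs=[cb[2],cb[1],cb[3]]
kt,ks=t([(359,297)]),s([(203,165)])  # foot plate centre
kal={n:K(n) for n in("top","side")}
def f(p):
    C,L=lidT(*p[:4]);k=[-.141,p[4],.009]
    return np.concatenate([(proj(n,ap(T,P),kal[n])-q).ravel() for n,T,P,q in(("top",C,cb,ct),("top",L,lf,lt),("side",L,lf,ls),("side",C,cbs,cs),("top",L,k,kt),("side",L,k,ks))])
r=least_squares(f,[.55,.08,-.2,.35,0],loss="soft_l1");print(r.x.round(4));print(f(r.x).reshape(-1,2).round(1).tolist())
C,L=lidT(*r.x[:4])
print("knobgrip now",ap(L,[-.141,r.x[4],.027]),"closed",ap(lidT(*r.x[:3],0)[1],[-.141,r.x[4],.027]))
print("pad now",ap(L,[-.141,r.x[4]+.07,.006]),"edge",ap(L,[-.172,0,.006]))
# wing direction
w=t([(326,268),(392,290)]);P=[]
for q in w:
    o,d=ray("top",q,kal["top"]);n=L[:3,2];c=ap(L,[0,0,.040])[0];P.append(o+d[0]*((c-o)@n/(d[0]@n)))
v=L[:3,:3].T@(P[0]-P[1]);print("wing",np.linalg.norm(v),np.arctan2(v[0],v[1]))
np.save("fit.npy",r.x)
E
```

```text
[ 0.5857  0.1151 -0.2413  0.4002  0.0008]
[[-1.0, -2.2], [0.9, -0.6], [-0.1, 1.7], [-1.6, 0.1], [-2.0, -1.3], [1.1, -2.7], [-0.9, 0.4], [0.0, 0.4], [-1.2, 1.6], [0.4, 2.2], [-4.0, -0.3], [-0.4, -0.2], [-0.5, 1.1]]
knobgrip now [[0.55349251 0.12382129 0.20379498]] closed [[0.53246277 0.12899566 0.151     ]]
pad now [[0.56227335 0.19374855 0.18445395]] edge [[0.51763127 0.13181197 0.19653031]]
wing 0.04428344216272757 0.10791732231000084
```

```bash
A='[-0.95,-0.5,0,0,0,0,-0.95,-0.5,0,0,0,0,-0.95,-0.5,0,0,0,0]'
python3 -m inch '[-0.95,-0.5,-0.2,0,0,0,-0.95,-0.5,-0.2,0,0,0,-0.95,-0.5,-0.2,0,0,0]' 0 20
python3 -m inch '[-0.95,-0.5,0,0,0,0,-0.95,-0.5,0,0,0,0,-0.95,-0.5,0,0,0,0]'
python3 -m inch '[-0.95,-0.5,0,0,0,0,-0.95,-0.5,0,0,0,0,-0.95,-0.5,0,0,0,0]'
python3 -m inch '[-0.95,-0.5,0,0,0,0,-0.95,-0.5,0,0,0,0,-0.95,-0.5,0,0,0,0]'
python3 -m inch '[-0.95,-0.5,0,0,0,0,-0.95,-0.5,0,0,0,0,-0.95,-0.5,0,0,0,0]'
python3 -m inch '[-0.95,-0.5,0,0,0,0,-0.95,-0.5,0,0,0,0,-0.95,-0.5,0,0,0,0]'
python3 -m inch '[0,0,0,0,0,0.08,0,0,0,0,0,0.16,0,0,0,0,0,0.24,0,0,0,0,0,0.32,0,0,0,0,0,0.4,0,0,0,0,0,0.48,0,0,0,0,0,0.56,0,0,0,0,0,0.64,0,0,0,0,0,0.72,0,0,0,0,0,0.8,0,0,0,0,0,0.88,0,0,0,0,0,0.96,0,0,0,0,0,0.98,0,0,0,0,0,0.98]'
```

```text
time: 1.05
position: [0.2865, 0.5144, 0.2617]
tool_rot: [0.186, 0.983, -0.001, 0.002]
ft_force: [0.8, 0.1, 1.0]
grip_width: 0.0741
grip_force: 0.0
time: 1.3
position: [0.3431, 0.4489, 0.2607]
tool_rot: [0.187, 0.982, -0.001, 0.001]
ft_force: [0.2, 0.6, 0.5]
grip_width: 0.055
grip_force: 0.0
time: 1.55
position: [0.3998, 0.3843, 0.2607]
tool_rot: [0.187, 0.982, -0.001, 0.002]
ft_force: [-1.0, -0.2, 0.6]
grip_width: 0.0347
grip_force: 0.0
time: 1.8
position: [0.4565, 0.3196, 0.2608]
tool_rot: [0.187, 0.982, -0.0, 0.002]
ft_force: [0.6, 1.2, -0.7]
grip_width: 0.015
grip_force: 0.0
time: 2.05
position: [0.5131, 0.2548, 0.2609]
tool_rot: [0.187, 0.982, -0.0, 0.003]
ft_force: [0.1, 0.8, -1.0]
grip_width: 0.0018
grip_force: 0.0
time: 2.3
position: [0.5695, 0.1897, 0.2608]
tool_rot: [0.187, 0.982, -0.0, 0.003]
ft_force: [0.9, 0.5, 0.5]
grip_width: 0.0005
grip_force: 0.0
time: 3.47
position: [0.564, 0.1948, 0.2605]
tool_rot: [0.817, 0.577, -0.0, -0.0]
ft_force: [0.1, -0.6, -0.2]
grip_width: 0.0004
grip_force: 0.0
```

```bash
python3 -m inch '[0,0,0.3,0,0,0,0,0,0.6,0,0,0,0,0,0.65,0,0,0,0,-0.02,0.7,0,0,0,0,-0.04,0.75,0,0,0,0,-0.06,0.8,0,0,0,0,-0.08,0.85,0,0,0,0,-0.1,0.9,0,0,0,0,-0.12,0.95,0,0,0,0,-0.14,1,0,0,0,0,-0.14,1,0,0,0]'
python3 -m inch '[0,-0.005,0.05,0,0,0,0,-0.01,0.1,0,0,0,0,-0.015,0.15,0,0,0,0,-0.02,0.2,0,0,0,0,-0.02,0.2,0,0,0,0,-0.02,0.2,0,0,0]'
python3 -m inch '[0,0,0.02,0,0,0,0,0,0.04,0,0,0,0,0,0.04,0,0,0,0,0,0.04,0,0,0]'
```

```text
time: 4.38
position: [0.553, 0.1974, 0.1797]
tool_rot: [0.816, 0.578, -0.001, -0.001]
ft_force: [-0.5, 0.3, -0.1]
grip_width: 0.0007
grip_force: 0.0
time: 4.88
position: [0.5522, 0.1978, 0.164]
tool_rot: [0.816, 0.578, -0.0, -0.0]
ft_force: [-0.3, -0.4, 0.4]
grip_width: 0.0005
grip_force: 0.0
time: 5.22
position: [0.5525, 0.1978, 0.1613]
tool_rot: [0.816, 0.578, 0.0, 0.0]
ft_force: [-0.3, 0.5, -0.8]
grip_width: 0.0004
grip_force: 0.0
```

```bash
for i in 1 2 3; do python3 -m inch '[0,0,0.0125,0,0,0,0,0,0.025,0,0,0,0,0,0.025,0,0,0,0,0,0.025,0,0,0]' | egrep 'posi|force: \['; done
python3 - <<'E'
from h import *
im=camera("side");cv2.imwrite("pics/s1.png",cv2.resize(im[100:300,220:420,::-1],None,fx=2.9,fy=2.9,interpolation=cv2.INTER_CUBIC))
E
```

```text
position: [0.5524, 0.1979, 0.1593]
ft_force: [-0.4, -0.1, -0.1]
position: [0.5523, 0.1979, 0.158]
ft_force: [-2.7, 0.5, 5.0]
position: [0.5523, 0.1979, 0.1571]
ft_force: [-3.1, -1.9, 10.3]
```

View pics/s1.png

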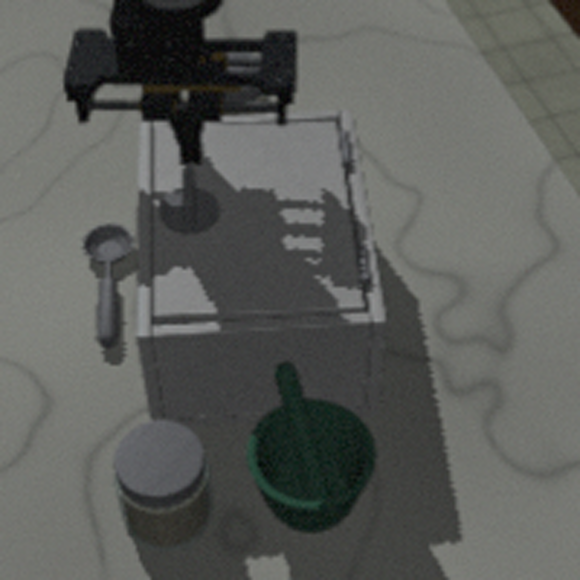

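The lid now lies level in the frame on its seal, and the force has risen to 10 N. The knob shows at crop (190,210) with its wing still lengthwise. Next I back off and move above the knob.

```bash
python3 -m inch '[0,0,-0.2,0,0,0,0,0,-0.6,0,0,0,0,0,-1,0,0,0,0,0,-1,0,0,0]' 50 20
python3 -m inch '[-0.45,0,0,0,0,0,-0.9,0.05,0,0,0,0,-0.9,0.05,0,0,0,0,-0.9,0.05,0,0,0,0]'
python3 - <<'E'
from h import *
cal=K("wrist");im=camera("wrist");cv2.imwrite("pics/w1.png",im[:,:,::-1])
o=get_obs();print(o["position"],o["tool_rot"]);print(cal[2].round(3).tolist())
for t in("wing_knob","lid"):
    for a in cut_out("wrist",t)[:1]:
        m=a["region"].astype(np.uint8);ys,xs=np.nonzero(m);print(t,a["conf"],a["bbox"],xs.mean(),ys.mean(),cv2.minAreaRect(np.c_[xs,ys].astype(np.float32)))
p=np.load("fit.npy")
C,L=lidT(*p[:3],.045)
print("predicted plate, wingtop",proj("wrist",ap(L,[[-.141,p[4],.012],[-.141,p[4],.040]]),cal))
E
```

```text
time: 6.6
position: [0.5563, 0.1986, 0.2415]
tool_rot: [0.816, 0.578, 0.006, 0.003]
ft_force: [0.9, 0.6, 0.6]
grip_width: 0.0193
grip_force: 0.0
time: 6.93
position: [0.5318, 0.1272, 0.2351]
tool_rot: [0.817, 0.576, -0.0, -0.0]
ft_force: [1.2, 0.0, -0.9]
grip_width: 0.0448
grip_force: 0.0
[0.53233662 0.12818449 0.23521807] [ 8.16886911e-01  5.76797810e-01  2.23031571e-04 -1.10179591e-04]
[[0.942, -0.32, -0.101, 0.56], [-0.336, -0.898, -0.284, 0.207], [-0.0, 0.302, -0.953, 0.375], [0.0, 0.0, 0.0, 1.0]]
wing_knob 0.58 [289.6, 174.2, 358.8, 248.8] 322.45028335909325 206.0414734672849 ((322.8442687988281, 204.78688049316406), (69.65206909179688, 69.26795196533203), 39.80556869506836)
lid 0.84 [259.3, 21.9, 507.7, 330.5] 387.01142595978064 149.1087751371115 ((399.701171875, 175.0524139404297), (289.3267517089844, 250.9181365966797), 83.23382568359375)
predicted plate, wingtop [[324.55893237 210.24518646]
 [326.66612228 224.27928863]]
```

View pics/w1.png

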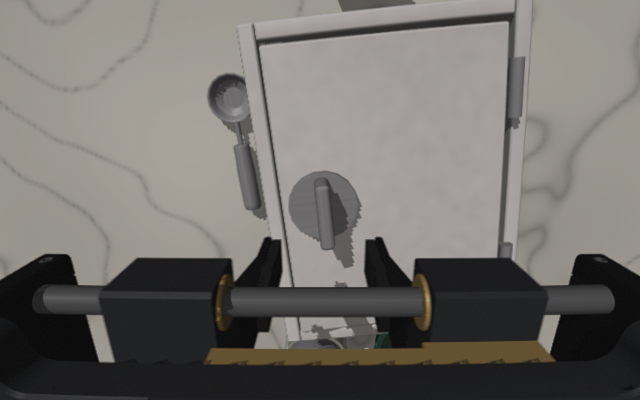

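The wrist view shows the knob plate centred near (324,206) and the wing's top running from about (321,183) to (327,247). The lid is level in the frame.

Run:
```python
from h import *
p=np.load("fit.npy");yaw=p[2]
im=cv2.imread("pics/w1.png")[165:260,280:370]
cv2.imwrite("pics/w1c.png",cv2.resize(im,None,fx=6,fy=6,interpolation=cv2.INTER_CUBIC))
z0=.136
print("plate",onz("wrist",[(324.5,206.5)],z0+.006))
# cabinet edge direction: front wall outer top edge & back wall
e=onz("wrist",[(238,27),(272,238),(514,0),(499,255)],.13);print("edge yaw",[np.arctan2(-(a-b)[0],(a-b)[1]) for a,b in((e[0],e[1]),)],yaw)
w=onz("wrist",[(322,180),(327.5,247)],z0+.034);d=w[0]-w[1];print("wing mid",w.mean(0),"len",np.linalg.norm(d),"ang from y ccw",np.arctan2(-d[0],d[1]))
o=get_obs();T=R.from_quat(o["tool_rot"]);print("tool y ang",np.arctan2(*T.as_matrix()[1::-1,1]),"tool y axis,x axis",T.as_matrix()[:2,:2].T)
```

```text
plate [[0.53480853 0.13345384 0.142     ]]
edge yaw [np.float64(-0.2345804725822932)] -0.2412575506413186
wing mid [0.53619695 0.13718294 0.17      ] len 0.046695148286962744 ang from y ccw -0.26045274839683435
tool y ang -0.33912410608814736 tool y axis,x axis [[ 0.3326611   0.94304632]
 [ 0.94304639 -0.33266121]]
```

View pics/w1c.png

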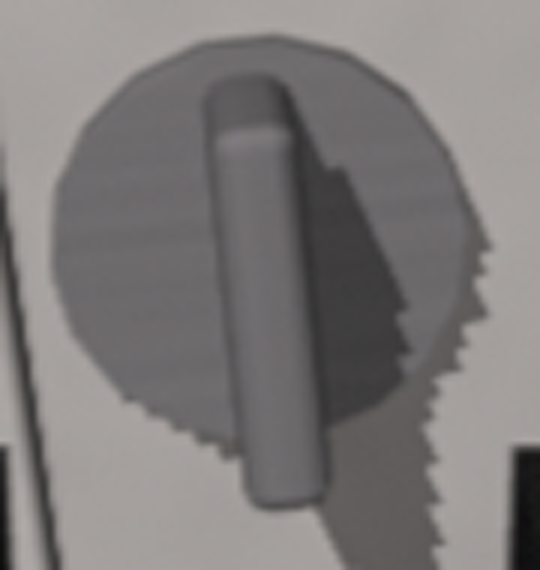

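```bash
python3 -m inch '[0.08,0.01,0.2,0,0,-0.053,0.08,0.01,0.4,0,0,-0.053,0.08,0.01,0.6,0,0,-0.053,0.08,0.01,0.7,0,0,-0.053,0.08,0.01,0.7,0,0,-0.053,0.08,0.01,0.7,0,0,-0.053]' 40 10
python3 -m inch '[0,0,0.04,0,0,0,0,0,0.08,0,0,0,0,0,0.08,0,0,0,0,0,0.08,0,0,0]' 20
for i in 1 2; do python3 -m inch '[0,0,0.0125,0,0,0,0,0,0.025,0,0,0,0,0,0.025,0,0,0,0,0,0.025,0,0,0]' | egrep 'posi|force: \['; done
```

```text
time: 7.58
position: [0.5352, 0.135, 0.179]
tool_rot: [0.791, 0.611, -0.0, -0.0]
ft_force: [-0.0, 0.4, -0.2]
grip_width: 0.0401
grip_force: 0.0
time: 7.92
position: [0.5352, 0.1344, 0.1733]
tool_rot: [0.792, 0.611, 0.0, 0.0]
ft_force: [0.3, -0.4, 0.1]
grip_width: 0.0232
grip_force: 0.0
position: [0.5351, 0.1344, 0.171]
ft_force: [-1.1, -1.0, 0.0]
position: [0.535, 0.1344, 0.1689]
ft_force: [-0.5, -0.5, -0.1]
```

```bash
for i in 1 2 3; do python3 -m inch '[0,0,0.01,0,0,0,0,0,0.02,0,0,0,0,0,0.02,0,0,0,0,0,0.02,0,0,0]' | egrep 'posi|force: \['; done
```

```text
position: [0.535, 0.1344, 0.1673]
ft_force: [-0.8, 0.9, 0.4]
position: [0.5352, 0.1344, 0.1658]
ft_force: [0.5, 0.3, 0.5]
position: [0.5351, 0.1345, 0.1646]
ft_force: [-1.0, -0.4, 5.6]
```

```bash
python3 -m inch '[0,0,0,0,0,0,0,0,0,0,0,0,0,0,0,0,0,0,0,0,0,0,0,0,0,0,0,0,0,0,0,0,0,0,0,0]' 0 20
python3 -m inch '[0,0,0.01,0,0,0,0,0,0.01,0,0,0,0,0,0.01,0,0,0]'| egrep 'posi|force|rot'
```

```text
time: 10.08
position: [0.5344, 0.1346, 0.1644]
tool_rot: [0.792, 0.611, -0.001, -0.001]
ft_force: [-2.4, 1.4, 6.2]
grip_width: 0.0098
grip_force: 20.4
position: [0.5343, 0.1346, 0.1638]
tool_rot: [0.792, 0.611, -0.001, -0.001]
ft_force: [-2.9, 1.0, 7.9]
grip_force: 20.2
```

```bash
for i in 1 2; do python3 -m inch '[0,0,0.005,0,0,0,0,0,0.01,0,0,0,0,0,0.01,0,0,0,0,0,0.01,0,0,0]'| egrep 'posi|ft_force'; done
```

```text
position: [0.5343, 0.1347, 0.1635]
ft_force: [-3.5, 1.1, 10.4]
position: [0.5342, 0.1347, 0.1631]
ft_force: [-4.8, 0.2, 14.5]
```

```bash
for i in 1 2; do python3 -m inch '[0,-0.005,0.005,0,0,0,0,-0.008,0.008,0,0,0,0,-0.008,0.008,0,0,0,0,-0.008,0.008,0,0,0]'| egrep 'posi|ft_force'; done
```

```text
position: [0.5342, 0.1347, 0.1629]
ft_force: [-3.7, 0.4, 16.1]
position: [0.5341, 0.1347, 0.1627]
ft_force: [-4.3, -0.3, 17.2]
```

```bash
python3 -m inch '[0,-0.008,0.006,0,0,0,0,-0.008,0.01,0,0,0,0,-0.008,0.01,0,0,0,0,-0.008,0.01,0,0,0]'| egrep 'posi|ft_force'
python3 -c "from h import *;print(get_obs()['moment'])"
python3 -m inch '[0,0,0,0,0,0.03,0,0,0,0,0,0.06,0,0,0,0,0,0.09,0,0,0,0,0,0.12,0,0,0,0,0,0.12,0,0,0,0,0,0.12]'| egrep 'posi|force|rot'
python3 -c "from h import *;print(get_obs()['moment'])"
```

```text
position: [0.534, 0.1348, 0.1623]
ft_force: [-3.4, -0.9, 17.9]
[-0.19673569  0.99149595  0.01524532]
position: [0.5347, 0.1345, 0.1623]
tool_rot: [0.846, 0.534, 0.002, 0.001]
ft_force: [-2.1, -1.2, 17.3]
grip_force: 20.5
[-0.24255188  0.81041584 -0.00457547]
```

```bash
python3 -m inch '[0,0,0.006,0,0,0,0,0,0.01,0,0,0,0,0,0.01,0,0,0,0,0,0.01,0,0,0]'| egrep 'posi|ft_force'
python3 -m inch '[0,0,0,0,0,0.03,0,0,0,0,0,0.06,0,0,0,0,0,0.09,0,0,0,0,0,0.12,0,0,0,0,0,0.12,0,0,0,0,0,0.12]'| egrep 'posi|force|rot'
python3 -c "from h import *;print(get_obs()['moment'])"
```

```text
position: [0.5346, 0.1346, 0.1619]
ft_force: [-3.9, -1.6, 19.5]
position: [0.5353, 0.1342, 0.1619]
tool_rot: [0.892, 0.452, 0.002, 0.002]
ft_force: [-3.2, -3.1, 18.7]
grip_force: 20.9
[-0.45988243  0.80050961 -0.04803975]
```

```bash
python3 -m inch '[-0.01,0,0.005,0,0,0.03,-0.01,0,0.005,0,0,0.06,-0.01,0,0.005,0,0,0.09,-0.01,0,0.005,0,0,0.12,-0.01,0,0.005,0,0,0.12,-0.01,0,0.005,0,0,0.12]'| egrep 'posi|force|rot'
python3 -c "from h import *;print(get_obs()['moment'])"
```

```text
position: [0.5358, 0.1337, 0.1618]
tool_rot: [0.931, 0.366, 0.003, 0.002]
ft_force: [-0.4, -1.6, 20.2]
grip_force: 22.2
[-0.36803577  0.63897498 -0.07242464]
```

```bash
python3 -m inch '[0,0,0,0,0,0.03,0,0,0,0,0,0.06,0,0,0,0,0,0.09,0,0,0,0,0,0.12,0,0,0,0,0,0.12,0,0,0,0,0,0.12]'| egrep 'posi|force|rot'
python3 -c "from h import *;print(get_obs()['moment'])"
```

```text
position: [0.5362, 0.1331, 0.1618]
tool_rot: [0.961, 0.277, 0.004, 0.002]
ft_force: [0.5, -3.8, 18.7]
grip_force: 23.2
[-0.62997521  0.5261582  -0.04330126]
```

```bash
python3 -m inch '[-0.01,0,0.003,0,0,0.03,-0.01,0,0.003,0,0,0.06,-0.01,0,0.003,0,0,0.09,-0.01,0,0.003,0,0,0.12,-0.01,0,0.003,0,0,0.15,-0.01,0,0.003,0,0,0.15,-0.01,0,0.003,0,0,0.15]'| egrep 'posi|force|rot'
python3 -c "from h import *;print(get_obs()['moment'])"
```

```text
position: [0.5366, 0.1323, 0.1618]
tool_rot: [0.987, 0.162, 0.005, 0.002]
ft_force: [1.0, -6.1, 17.6]
grip_force: 25.0
[-0.80154981  0.22365388 -0.00154805]
```

```bash
python3 -m inch '[0,0,0,0,0,0.03,0,0,0,0,0,0.06,0,0,0,0,0,0.09,0,0,0,0,0,0.12,0,0,0,0,0,0.15,0,0,0,0,0,0.15,0,0,0,0,0,0.15]'| egrep 'posi|force|rot'
python3 -c "from h import *;print(get_obs()['moment'])"
```

```text
position: [0.5368, 0.1314, 0.1617]
tool_rot: [0.999, 0.045, 0.005, 0.002]
ft_force: [1.8, -7.7, 16.8]
grip_force: 25.6
[-1.31504539  0.18842389  0.00888638]
```

```bash
python3 -m inch '[0,0.015,0.006,0,0,0.03,0,0.02,0.006,0,0,0.06,0,0.02,0.006,0,0,0.09,0,0.02,0.006,0,0,0.12,0,0.02,0.006,0,0,0.15,0,0.02,0.006,0,0,0.16,0,0.02,0.006,0,0,0.16]'| egrep 'posi|force|rot'
python3 - <<'E'
from h import *
print(get_obs()['moment'])
im=camera("wrist");cv2.imwrite("pics/w2.png",im[:,:,::-1])
E
```

```text
position: [0.5367, 0.1302, 0.1616]
tool_rot: [0.997, -0.08, 0.006, 0.001]
ft_force: [-0.1, -6.8, 20.3]
grip_force: 25.8
[-1.14515649  0.34371564  0.01076319]
```

View pics/w2.png

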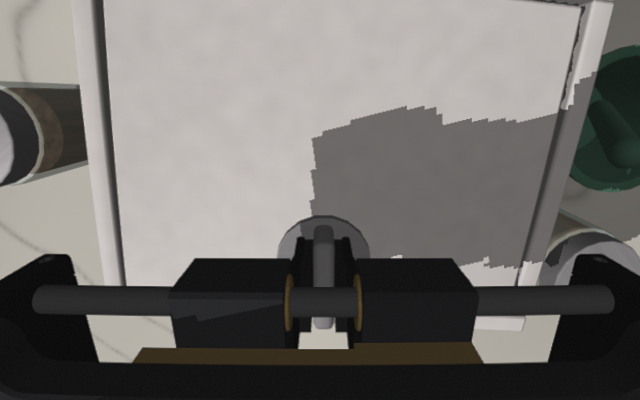

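The wing sits between the fingers and points fore and aft, so the knob is at about 1.5 rad. I'll add a touch more turn, ease off the press, let go and lift.

```bash
python3 -m inch '[0,0.02,0,0,0,0.02,0,0.02,0,0,0,0.02,0,0.02,0,0,0,0.02]'| egrep 'posi|force|rot'
python3 -m inch '[0,0.01,-0.01,0,0,0,0,0.01,-0.02,0,0,0,0,0.01,-0.03,0,0,0,0,0.01,-0.035,0,0,0,0,0.01,-0.035,0,0,0]'| egrep 'posi|force|rot'
python3 -m inch '[0,0,0,0,0,0,0,0,0,0,0,0,0,0,0,0,0,0,0,0,-0.01,0,0,0,0,0,-0.02,0,0,0]' 30
python3 -m inch '[0,0,-0.05,0,0,0,0,0,-0.15,0,0,0,0,0,-0.3,0,0,0,0,0,-0.5,0,0,0,0,0,-0.8,0,0,0,0,0,-1,0,0,0,0,0,-1,0,0,0]'
python3 -m inch '[0.4,0,-0.4,0,0,0,0.9,0,-0.9,0,0,0,0.9,0,-0.9,0,0,0,0.9,0,-0.9,0,0,0]' | egrep 'posi|force|time'
python3 - <<'E'
from h import *
for n in("wrist","top"):
    im=camera(n);cv2.imwrite(f"pics/{n}3.png",im[:,:,::-1])
a=cv2.imread("pics/top3.png")[110:290,150:420]
b=cv2.imread("pics/wrist3.png")
a=cv2.resize(a,(640,427),interpolation=cv2.INTER_CUBIC);cv2.imwrite("pics/both.png",cv2.resize(np.vstack([a,b]),None,fx=.72,fy=.72))
E
```

```text
position: [0.5367, 0.13, 0.1616]
tool_rot: [0.995, -0.096, 0.006, -0.0]
ft_force: [2.0, -1.6, 19.3]
grip_force: 25.5
position: [0.5368, 0.1298, 0.163]
tool_rot: [0.995, -0.097, 0.006, -0.001]
ft_force: [3.5, -0.4, 9.1]
grip_force: 25.9
time: 17.22
position: [0.5344, 0.1297, 0.1636]
tool_rot: [0.995, -0.097, 0.003, -0.0]
ft_force: [1.7, -0.5, 2.8]
grip_width: 0.0289
grip_force: 1.4
time: 17.8
position: [0.5336, 0.1301, 0.2454]
tool_rot: [0.995, -0.096, 0.003, -0.0]
ft_force: [0.5, 0.5, -0.3]
grip_width: 0.0301
grip_force: 0.0
time: 18.13
position: [0.607, 0.1152, 0.317]
ft_force: [-0.0, 0.1, 0.2]
grip_force: 0.0
```

View pics/both.png

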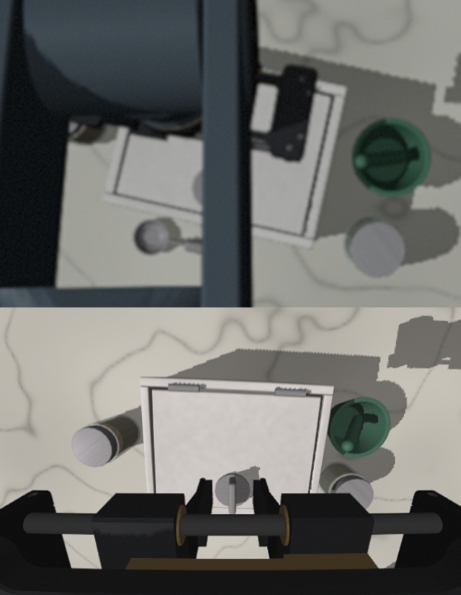

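The lid is shut, the wing points to the front, the bystanders have not moved, and the gripper is clear. When I eased off, the lid stopped about 1 mm lower than its unfastened rest, so the tongue is holding.

```bash
python3 -c "from rig import *;print(hand_in())"
```

```text
the job is handed in; nothing more can be done
None
```

The lid is shut and, as far as I can tell, fastened: I turned the knob about 1.5 rad clockwise at about 17–20 N, then let go, and the jars, mortar and spoon look unmoved; I handed in at about 18 s and the interface gave no verdict.

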